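# Unlock the tray rack with the hooked rod

### The job

Unlock the tray rack: take the hooked rod, reach its hook into the slot between the two stacks of trays, set it behind the upright pin of the lock bolt and draw the bolt all the way towards the front of the rack. Work the bolt with the hook only, not with the gripper. Then bring the rod out of the rack and lay it (do not drop it) on the desk, clear of the rack.

Things in the scene. Friction and masses are not known exactly. Their poses are not given: they have to be found in the camera images.
- hook_rod: Hooked rod lying flat, left on the desk; the like rod beside it has no hook. Wooden handle 100 x 22 x 26 high (x, y, z); an 8 mm steel shank runs from it along +x, 13 mm above its underside, to x = 240; there an 8 mm arm turns square to +y, ending at y = 40. Origin: centre of handle's underside, z up. 0.17 kg, balances near x = 25: grip the handle there from above, closing along y.
- tray_rack: Low fixed rack ahead of the robot: two stacks of black trays, each 220 deep (x) x 95 wide (y) x 130 high, and between them a slot 76 wide along x, open at front and top, floor 8 mm above the desk. Origin: centre of underside; front, at x = -110, faces roughly the robot; z up. A strike housing 42 high closes the slot's back from x = 65 to 110. Only the rod fits in; the gripper stays in front.
- bolt_pin (a point): Upright brass pin of the lock bolt, 12 mm diameter, 46 tall, on the bolt's flat bar in the middle of the slot. This point: centre of its foot, 14 mm above the desk (top at 60 mm); axes as the rack's. Shut, it stands about 125 mm behind the rack's front, its back 44 mm ahead of the strike housing.
- lock_bolt (a joint): Travel of the lock bolt along the rack's -x, in m: 0 shut (pin at the back), 0.05 drawn fully to the front stop. It starts within a few mm of shut, needs about 2.5 N to slide and stays where it is left.

How it is judged:
By the outcome, as a careful person would: the job done as asked, in the order asked, and still so for the second after the job is handed in, with the robot touching nothing.
It also fails if it takes over 51 s, if anything falls off the work surface, if the arm or the gripper's body presses on something with over 40 N, if the wrist force passes 120 N, or if a joint passes its speed limit or range.

### The arm

A 6-joint arm with a two-finger parallel gripper is mounted at the origin on the work surface. World frame = base frame: x ahead of the robot, y to its left, z up, the work surface at z = 0. Lengths are in m, angles in rad, forces in N, time in s.
With the tool pointing down it reaches from about 0.4 to 0.825 m from the base axis. Payload 7 kg.
Tool frame: the origin (TCP) lies on the centre line of the jaws, within the pads' length; the fingertips stand 22 mm ahead of it and the grasp point (between the pads) lies 3 mm ahead of it; z points along the fingers, y is the line along which they close (so a half turn about z gives the same grasp; the last joint's range is limited). The gripper opens to 88 mm and grips with 3 to 60 N. Pads are 19 mm wide; open, the fingers measure 130 mm over their backs; the gripper's body (78 mm by 193 mm) begins 47 mm behind the grasp point.
Start: joints at [-0.998, 0.359, 0.012, 0, -1.224, -0.288], TCP at [0.19, -0.648, 0.249] pointing down, gripper open.
Joint ranges: [-3.07, 3.07], [-1.43, 2.12], [-1.02, 1.25], [-3.03, 1.67], [-3.05, -0], [-3.03, 3.03]. Speed limits (rad/s): [2.39, 2.39, 3.01, 3.14, 3.14, 3.14].

### API

Orientations are given as [roll, pitch, yaw] about the fixed x, y, z axes, in that order (R = Rz(yaw) Ry(pitch) Rx(roll)).
In Python, from station import monitor, viewer, order gives the robot as it stands. The module is installed in compiled form; this text tells all that it offers.
- The arm moves only by the tool servo_tool, never from a script. Its argument "targets" is a list of rows, each an object with "angular": the turn, a rotation vector about the tool's x, y, z in degrees, a list of three; "xyz": the shift along the tool's x, y, z in cm, a list of three; "claw": the finger opening in cm, from 0 to 8.76. A call has 1 to 20 rows; each row shifts and turns the commanded pose from where the row before left it, along the tool's axes as they then stand; what a row does not reach is not made up. A row lasts 1/10 s, in which the tool goes at most 50 mm and 8.59 degrees, less where a joint would pass 70% of its speed; a pose out of reach is approached as far as the arm can. A call is refused whole if a number of a shift passes 5 or a number of a turn 8.59, either way. A call with a gripper value outside its range is refused whole. The fingers move at their own pace and stop on an object; "force" is the grip in N (left out, the last holds). Time passes only in rows, so rows that do not move let the fingers close. It gives the time, the measured TCP pose, the force, the opening and the grip force at its end, in the units of the state.
- monitor.get_state(): the state, without advancing time (a new reading comes with each control period).
- viewer.grab_frame(name): name is "scene" or "top" or "wrist"; returns a dict with "color" (400x640x3 uint8, blue, green, red), "fovy" (degrees; the focal length in pixels is half the picture's height over the tangent of half this angle, whatever the lens; pixels are square), "cx", "cy" (the principal point, pixels), "R" (3x3) and "t" (3): a world point X has camera coordinates R X + t. Camera axes: x right, y down, z forward; pixel columns grow to the right and rows downward; lengths in m; the calibration is good to about 2 mm. A picture is of the moment at which its call begins. There is no depth.
- order.job_done(): hands the job in; it is judged then, once.
The state is a dict: "t": time; "q": joint angles; "qd": joint speeds; "joint_efforts": joint torques, N m; "eef_pos": TCP position; "ee_rot": TCP orientation; "force": force on the tool from outside, world axes, zero at the start; "moment": the same for the moment, N m; "width": finger opening in m; "gripper_force": force on a finger pad.
Only numpy, scipy, OpenCV 4.12 (cv2) and the standard library are available. Lean on these libraries where they do the work, as an engineer would, in place of code of your own. Each camera call takes 0.05 s, during which the arm holds its last target. There are 200 camera calls.

## Working session

There is one attempt and no reset: what is moved stays moved. The work goes in short steps, Python scripts to look and compute and a tool call to move; the robot and the scene stay as the last step left them, time stands still between calls to the robot, and variables do not carry over. Pictures are saved under pics/ and viewed, at most 10 in all, crops included, and the job is handed in when it is done.

Besides the shell and the picture viewer there is one more tool, called after "Request:" as name(argument=value, ...), one argument or row to a line, values as JSON. servo_tool: Moves the arm, as the interface text tells. Its arguments: {"type":"object","properties":{"targets":{"type":"array"},"force":{"type":"number"}},"required":["targets"]}

```bash
mkdir -p pics; cat > h.py <<'E'
import numpy as np, cv2
from station import monitor, viewer, order
def cam(n):
    f=viewer.grab_frame(n); return f
def ray(f,uv,z):
    R=np.array(f["R"]);t=np.array(f["t"]);F=200/np.tan(np.radians(f["fovy"])/2)
    d=R.T@np.array([(uv[0]-f["cx"])/F,(uv[1]-f["cy"])/F,1]);c=-R.T@t
    return c+d*(z-c[2])/d[2]
def proj(f,X):
    R=np.array(f["R"]);t=np.array(f["t"]);F=200/np.tan(np.radians(f["fovy"])/2)
    p=R@np.array(X)+t; return np.array([F*p[0]/p[2]+f["cx"],F*p[1]/p[2]+f["cy"]])
E
python3 - <<'E'
from h import *
import pickle
fs={n:cam(n) for n in ("top","scene")}
pickle.dump(fs,open("f0.pkl","wb"))
for n,f in fs.items():
    cv2.imwrite(f"pics/{n}0.png",f["color"]); print(n,f["fovy"],-np.array(f["R"]).T@np.array(f["t"]))
s=monitor.get_state();print(s["t"],s["eef_pos"],s["ee_rot"],s["width"],s["force"])
E
```

```text
top 52.099336714957786 [0.35302973 0.09796535 0.97024807]
scene 47.021027487192654 [ 0.96967384 -0.46192868  0.82978987]
0.1 [ 0.18949347 -0.64743922  0.24770581] [ 3.14008193e+00 -1.63420478e-04 -2.85690471e+00] 0.08765620688102654 [-0.07326123 -0.66362259  0.1676837 ]
```

View pics/top0.png

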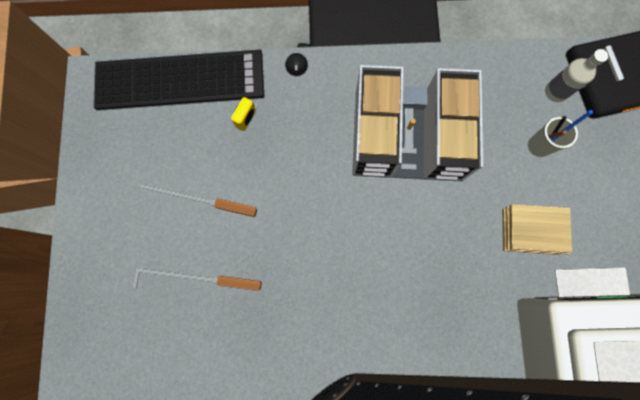

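View pics/scene0.png

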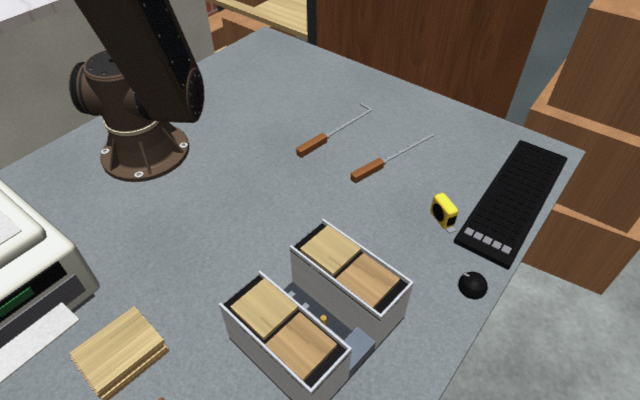

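The top view (image up is +x, left is +y) shows the hooked rod's handle at (240,283), its bend at (138,270) and its arm tip at (135,288). The rack is at about (420,122) with the pin at (410,124). The scene view shows the pin at (323,318).

```bash
python3 - <<'E'
from h import *
import pickle
fs=pickle.load(open("f0.pkl","rb"));f=fs["top"];im=f["color"]
hsv=cv2.cvtColor(im,cv2.COLOR_BGR2HSV)
m=cv2.inRange(hsv,(3,110,60),(16,255,255));m[:, :200]=0;m[:,280:]=0
n,l,st,ce=cv2.connectedComponentsWithStats(m)
for i in range(1,n):
    if st[i,4]>100:
        P=np.argwhere(l==i)[:,::-1].astype(np.float32)
        r=cv2.minAreaRect(P);W=[ray(f,p,.022)[:2] for p in cv2.boxPoints(r)]
        print(st[i],r,np.round(W,3).tolist(),np.round(np.mean(W,0),4))
for n in [(138,270.5),(135,288)]: print("bend/tip",ray(f,n,.013))
# pin masks
for n,(u0,u1,v0,v1) in {"top":(403,420,105,140),"scene":(310,335,305,330)}.items():
    h=cv2.cvtColor(fs[n]["color"],cv2.COLOR_BGR2HSV);mm=cv2.inRange(h,(10,110,90),(32,255,255))
    q=np.zeros_like(mm);q[v0:v1,u0:u1]=mm[v0:v1,u0:u1]
    P=np.argwhere(q>0)[:,::-1];print(n,len(P),P.min(0),P.max(0),P.mean(0),ray(fs[n],P.mean(0),.05))
a=cv2.resize(im[55:190,345:495],None,fx=5,fy=5,interpolation=cv2.INTER_CUBIC)[:600]
b=cv2.resize(im[170:300,125:285],None,fx=5,fy=4.6,interpolation=cv2.INTER_CUBIC)
cv2.imwrite("pics/rack.png",cv2.resize(im[55:175+10,345:495],(750,600 if 0 else 600),interpolation=cv2.INTER_CUBIC))
E
```

```text
[200   0  80   9 607] ((239.5, 4.0), (8.0, 79.0), 90.0) [[1.081, 0.395], [1.071, 0.188], [1.048, 0.188], [1.057, 0.394]] [1.0643 0.2913]
[215 199  41  17 356] ((235.09268188476562, 207.09828186035156), (40.99938201904297, 8.694567680358887), 12.994617462158203) [[0.53, 0.349], [0.551, 0.345], [0.525, 0.25], [0.505, 0.255]] [0.5278 0.2996]
[217 276  44  14 375] ((238.7202606201172, 282.81134033203125), (43.026832580566406, 8.838177680969238), 7.431407928466797) [[0.35, 0.34], [0.369, 0.338], [0.354, 0.24], [0.334, 0.243]] [0.3517 0.2903]
bend/tip [0.38681404 0.52750835 0.013     ]
bend/tip [0.34699562 0.53253166 0.013     ]
top 37 [408 119] [415 128] [411.51351351 122.94594595] [ 0.71083201 -0.12364881  0.05      ]
scene 46 [320 315] [326 324] [323.2173913  318.91304348] [ 0.71218326 -0.12142868  0.05      ]
```

View pics/rack.png

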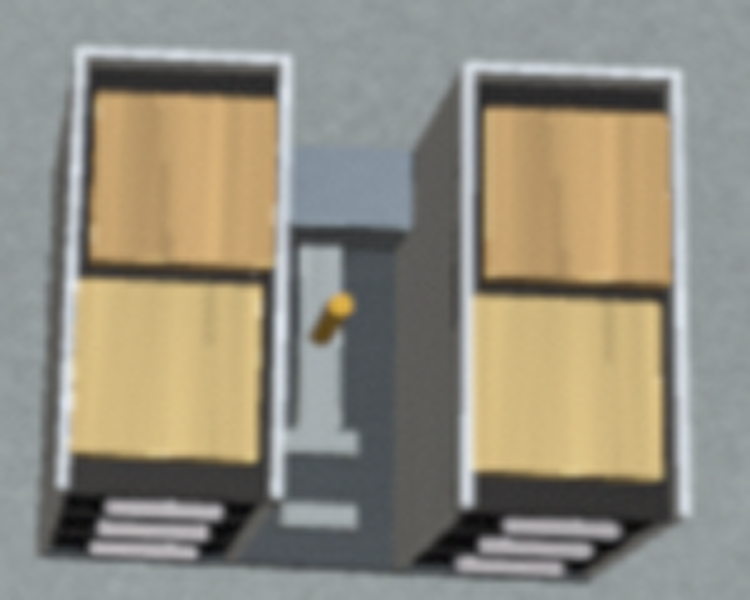

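```bash
cat >> h.py <<'E'
from scipy.spatial.transform import Rotation as Ro
def plan(wps,start=None):
    """wps: (x,y,z,yawdeg,rows). Print rows in tool axes, cm/deg, simulating rounding."""
    s=monitor.get_state()
    p=np.array(s["eef_pos"]);R=Ro.from_euler("xyz",s["ee_rot"])
    if start is not None: p=np.array(start[:3]);R=Ro.from_euler("xyz",[180,0,start[3]],degrees=True)
    for x,y,z,yw,n in wps:
        tgt=np.array([x,y,z]);T=Ro.from_euler("xyz",[180,0,yw],degrees=True);rows=[]
        for k in range(n,0,-1):
            d=np.round(R.inv().apply((tgt-p)/k)*100,1)
            a=np.round(np.degrees((R.inv()*T).as_rotvec())/k,1)
            p=p+R.apply(d/100);R=R*Ro.from_rotvec(np.radians(a))
            rows.append((d.tolist(),a.tolist()))
        for r in rows: print(r)
        print("->",np.round(p,4))
E
python3 - <<'E'
from h import *
import pickle
f=pickle.load(open("f0.pkl","rb"))["top"]
c=lambda x,y,z:ray(f,(345+x/5,55+y*130/600),z)[:2]
P={k:c(x,y,.13) for k,(x,y) in dict(bl=(78,48),br=(682,68),fl=(58,488),fr=(688,515),ibl=(290,57),ifl=(277,497),ibr=(465,65),ifr=(465,507)).items()}
for k,v in P.items(): print(k,v.round(4))
for a,b in(("fl","bl"),("fr","br"),("ifl","ibl"),("ifr","ibr")):
    d=P[b]-P[a];print(a,np.degrees(np.arctan2(d[1],d[0])),np.hypot(*d))
for a,b in(("fr","fl"),("br","bl")):
    d=P[b]-P[a];print(a,np.degrees(np.arctan2(-d[0],d[1])),np.hypot(*d))
print("slot mid front/back",(P["ifl"]+P["ifr"])/2,(P["ibl"]+P["ibr"])/2,"pin top",c(342,305,.06),"foot",c(320,338,.014))
plan([(.45,-.40,.25,-150,8),(.52,-.1,.25,-130,8),(.42,.2,.22,-110,8),(.355,.315,.15,-98.7,6),(.355,.315,.09,-98.7,4)])
E
```

```text
bl [ 0.8187 -0.0016]
br [ 0.7976 -0.2666]
fl [0.5994 0.0179]
fr [ 0.5773 -0.2464]
ibl [ 0.8102 -0.095 ]
ifl [ 0.5919 -0.0745]
ibr [ 0.8029 -0.1717]
ifr [ 0.5844 -0.1533]
fl -5.071577820273992 0.22008921742422768
fr -5.2438151282720735 0.2212047829277525
ifl -5.364420016644267 0.21927537050340123
ifr -4.809212356352172 0.21936690756022045
fr -4.7924800049876195 0.2651804873148015
br -4.552972755850038 0.2658531958981759
slot mid front/back [ 0.58811652 -0.11391498] [ 0.80657132 -0.13336067] pin top [ 0.71136927 -0.12596265] foot [ 0.71141416 -0.12520465]
([-4.0, 2.1, -0.0], [0.0, 0.0, -1.7])
([-4.1, 1.9, -0.0], [0.0, 0.0, -1.7])
([-4.1, 1.8, -0.0], [0.0, 0.0, -1.7])
([-4.2, 1.7, -0.0], [0.0, 0.0, -1.7])
([-4.2, 1.6, -0.1], [0.0, 0.0, -1.7])
([-4.2, 1.4, -0.0], [0.0, 0.0, -1.7])
([-4.3, 1.3, -0.1], [0.0, 0.0, -1.7])
([-4.3, 1.2, -0.0], [0.1, 0.0, -1.8])
-> [ 0.45   -0.4001  0.2499]
([-2.6, 2.8, -0.0], [-0.0, 0.0, -2.5])
([-2.8, 2.7, -0.0], [-0.0, 0.0, -2.5])
([-2.9, 2.6, -0.0], [-0.0, 0.0, -2.5])
([-3.0, 2.4, -0.0], [-0.0, 0.0, -2.5])
([-3.1, 2.3, -0.0], [-0.0, 0.0, -2.5])
([-3.2, 2.2,
[... 200 characters left out ...]
0, -2.5])
([-2.4, 3.2, 0.4], [-0.0, 0.0, -2.5])
([-2.5, 3.1, 0.4], [-0.0, 0.0, -2.5])
([-2.6, 2.9, 0.3], [-0.0, 0.0, -2.5])
([-2.7, 2.8, 0.4], [-0.0, -0.0, -2.5])
([-2.9, 2.7, 0.3], [-0.0, -0.0, -2.5])
([-3.0, 2.6, 0.4], [-0.0, -0.0, -2.5])
-> [0.4203 0.2    0.2198]
([-1.4, 1.7, 1.2], [-0.0, -0.0, -1.9])
([-1.5, 1.6, 1.2], [-0.0, -0.0, -1.9])
([-1.5, 1.6, 1.1], [-0.0, -0.0, -1.9])
([-1.6, 1.5, 1.2], [-0.0, -0.0, -1.9])
([-1.7, 1.5, 1.1], [-0.0, -0.0, -1.8])
([-1.7, 1.4, 1.2], [-0.0, -0.0, -1.9])
-> [0.3552 0.3154 0.1498]
([0.0, 0.0, 1.5], [-0.0, -0.0, 0.0])
([0.0, 0.0, 1.5], [-0.0, -0.0, 0.0])
([0.0, 0.0, 1.5], [-0.0, -0.0, 0.0])
([0.0, 0.0, 1.5], [-0.0, -0.0, 0.0])
-> [0.3552 0.3154 0.0898]
```

Request:
servo_tool(
  targets=[
    {"xyz":[-4,2.1,0],"angular":[0,0,-1.7],"claw":6},
    {"xyz":[-4.1,1.9,0],"angular":[0,0,-1.7],"claw":6},
    {"xyz":[-4.1,1.8,0],"angular":[0,0,-1.7],"claw":6},
    {"xyz":[-4.2,1.7,0],"angular":[0,0,-1.7],"claw":6},
    {"xyz":[-4.2,1.6,0],"angular":[0,0,-1.7],"claw":6},
    {"xyz":[-4.2,1.4,0],"angular":[0,0,-1.7],"claw":6},
    {"xyz":[-4.3,1.3,0],"angular":[0,0,-1.7],"claw":6},
    {"xyz":[-4.3,1.2,0],"angular":[0,0,-1.8],"claw":6},
    {"xyz":[-2.6,2.8,0],"angular":[0,0,-2.5],"claw":6},
    {"xyz":[-2.8,2.7,0],"angular":[0,0,-2.5],"claw":6},
    {"xyz":[-2.9,2.6,0],"angular":[0,0,-2.5],"claw":6},
    {"xyz":[-3,2.4,0],"angular":[0,0,-2.5],"claw":6},
    {"xyz":[-3.1,2.3,0],"angular":[0,0,-2.5],"claw":6},
    {"xyz":[-3.2,2.2,0],"angular":[0,0,-2.5],"claw":6},
    {"xyz":[-3.2,2,0],"angular":[0,0,-2.5],"claw":6},
    {"xyz":[-3.3,1.9,0],"angular":[0,0,-2.5],"claw":6},
  ],
)

```text
t: 1.7
eef_pos: [0.52, -0.0992, 0.2484]
ee_rot: [3.141, -0.0, -2.267]
force: [0.7, -0.6, 0.4]
width: 0.0598
gripper_force: 0.0
```

Request:
servo_tool(
  targets=[
    {"xyz":[-2.1,3.4,0.4],"angular":[0,0,-2.5],"claw":6},
    {"xyz":[-2.2,3.3,0.4],"angular":[0,0,-2.5],"claw":6},
    {"xyz":[-2.4,3.2,0.4],"angular":[0,0,-2.5],"claw":6},
    {"xyz":[-2.5,3.1,0.4],"angular":[0,0,-2.5],"claw":6},
    {"xyz":[-2.6,2.9,0.3],"angular":[0,0,-2.5],"claw":6},
    {"xyz":[-2.7,2.8,0.4],"angular":[0,0,-2.5],"claw":6},
    {"xyz":[-2.9,2.7,0.3],"angular":[0,0,-2.5],"claw":6},
    {"xyz":[-3,2.6,0.4],"angular":[0,0,-2.5],"claw":6},
    {"xyz":[-1.4,1.7,1.2],"angular":[0,0,-1.9],"claw":6},
    {"xyz":[-1.5,1.6,1.2],"angular":[0,0,-1.9],"claw":6},
    {"xyz":[-1.5,1.6,1.1],"angular":[0,0,-1.9],"claw":6},
    {"xyz":[-1.6,1.5,1.2],"angular":[0,0,-1.9],"claw":6},
    {"xyz":[-1.7,1.5,1.1],"angular":[0,0,-1.8],"claw":6},
    {"xyz":[-1.7,1.4,1.2],"angular":[0,0,-1.9],"claw":6},
    {"xyz":[0,0,0],"angular":[0,0,0],"claw":6},
    {"xyz":[0,0,0],"angular":[0,0,0],"claw":6},
  ],
)

```text
t: 3.3
eef_pos: [0.3548, 0.315, 0.1482]
ee_rot: [3.141, -0.001, -1.722]
force: [0.3, 0.2, 0.5]
width: 0.0598
gripper_force: 0.0
```

```bash
python3 - <<'E'
from h import *
f=cam("wrist");im=f["color"].copy()
s=monitor.get_state();print(s["t"],s["eef_pos"],np.degrees(s["ee_rot"]),s["width"])
hsv=cv2.cvtColor(im,cv2.COLOR_BGR2HSV)
m=cv2.inRange(hsv,(3,110,50),(16,255,255))
n,l,st,ce=cv2.connectedComponentsWithStats(m)
for i in range(1,n):
    if st[i,4]>600:
        P=np.argwhere(l==i)[:,::-1].astype(np.float32)
        r=cv2.minAreaRect(P);W=[ray(f,p,.026)[:2] for p in cv2.boxPoints(r)]
        print(st[i],np.round(W,4).tolist(),np.round(np.mean(W,0),4))
cv2.imwrite("pics/w1.png",im)
E
```

```text
3.35 [0.35511222 0.31480154 0.14851729] [ 1.79993173e+02 -3.39360701e-02 -9.86784532e+01] 0.059629902840656626
[ 303  118   25  109 2557] [[0.3533, 0.241], [0.3335, 0.2441], [0.3469, 0.341], [0.3692, 0.3376]] [0.3507 0.2909]
[ 113  157   41   96 3162] [[0.5233, 0.2493], [0.4923, 0.252], [0.5164, 0.3426], [0.5509, 0.3398]] [0.5207 0.2959]
```

View pics/w1.png

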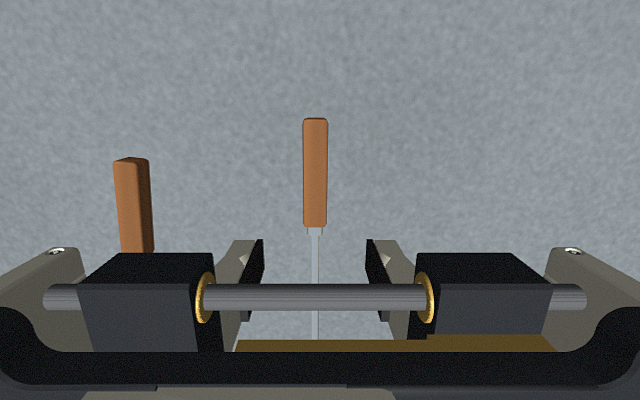

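The wrist view shows the handle between the jaws, spanning (303..328, 118..227), in line with the fingers. I'll descend 12 cm and grip.

Request:
servo_tool(
  targets=[
    {"xyz":[0,0,2],"angular":[0,0,0],"claw":6},
    {"xyz":[0,0,2],"angular":[0,0,0],"claw":6},
    {"xyz":[0,0,2],"angular":[0,0,0],"claw":6},
    {"xyz":[0,0,2],"angular":[0,0,0],"claw":6},
    {"xyz":[0,0,2],"angular":[0,0,0],"claw":6},
    {"xyz":[0,0,1],"angular":[0,0,0],"claw":6},
    {"xyz":[0,0,1],"angular":[0,0,0],"claw":6},
    {"xyz":[0,0,0],"angular":[0,0,0],"claw":6},
    {"xyz":[0,0,0],"angular":[0,0,0],"claw":1.5},
    {"xyz":[0,0,0],"angular":[0,0,0],"claw":1.5},
    {"xyz":[0,0,0],"angular":[0,0,0],"claw":1.5},
    {"xyz":[0,0,0],"angular":[0,0,0],"claw":1.5},
    {"xyz":[0,0,0],"angular":[0,0,0],"claw":1.5},
    {"xyz":[0,0,0],"angular":[0,0,0],"claw":1.5},
    {"xyz":[0,0,0],"angular":[0,0,0],"claw":1.5},
  ],
  force=35,
)

```text
t: 4.85
eef_pos: [0.3551, 0.3151, 0.0288]
ee_rot: [-3.142, 0.0, -1.722]
force: [-1.7, 0.2, 3.6]
width: 0.0216
gripper_force: 35.0
```

```bash
python3 - <<'E'
from h import *
plan([(.355,.315,.23,-98.7,6),(.46,.12,.25,-141.9,9),(.5213,-.1287,.25,-185,11)])
E
```

```text
([0.0, 0.0, -3.4], [-0.0, 0.0, 0.0])
([0.0, 0.0, -3.3], [-0.0, 0.0, 0.0])
([0.0, 0.0, -3.4], [-0.0, 0.0, 0.0])
([0.0, 0.0, -3.3], [-0.0, 0.0, 0.0])
([0.0, 0.0, -3.4], [-0.0, 0.0, 0.0])
([0.0, 0.0, -3.3], [-0.0, 0.0, 0.0])
-> [0.3551 0.3151 0.2298]
([2.0, -1.5, -0.2], [0.0, 0.0, 4.8])
([1.8, -1.6, -0.2], [0.0, 0.0, 4.8])
([1.7, -1.8, -0.2], [0.0, 0.0, 4.8])
([1.5, -1.9, -0.2], [0.0, 0.0, 4.8])
([1.4, -2.0, -0.2], [0.0, 0.0, 4.8])
([1.2, -2.2, -0.3], [0.0, 0.0, 4.8])
([1.0, -2.3, -0.2], [0.0, 0.0, 4.8])
([0.8, -2.3, -0.3], [0.0, 0.0, 4.8])
([0.6, -2.4, -0.2], [0.0, 0.0, 4.8])
-> [0.4606 0.1201 0.2497]
([1.0, -2.1, -0.0], [0.0, 0.0, 3.9])
([0.8, -2.2, -0.0], [0.0, 0.0, 3.9])
([0.7, -2.2, -0.0], [0.0, 0.0, 3.9])
([0.5, -2.3, -0.0], [0.0, 0.0, 3.9])
([0.3, -2.3, -0.0], [0.0, 0.0, 3.9])
([0.2, -2.3, -0.0], [0.0, 0.0, 3.9])
([0.0, -2.3, -0.0], [0.0, 0.0, 3.9])
([-0.1, -2.3, -0.0], [0.0, 0.0, 4.0])
([-0.3, -2.3, -0.0], [0.0, 0.0, 3.9])
([-0.4, -2.3, -0.0], [0.0, 0.0, 4.0])
([-0.6, -2.3, -0.0], [0.0, 0.0, 3.9])
-> [ 0.5214 -0.1285  0.2497]
```

Request:
servo_tool(
  targets=[
    {"xyz":[0,0,-2],"angular":[0,0,0],"claw":1.5},
    {"xyz":[0,0,-3.4],"angular":[0,0,0],"claw":1.5},
    {"xyz":[0,0,-3.4],"angular":[0,0,0],"claw":1.5},
    {"xyz":[0,0,-3.4],"angular":[0,0,0],"claw":1.5},
    {"xyz":[0,0,-3.4],"angular":[0,0,0],"claw":1.5},
    {"xyz":[0,0,-3],"angular":[0,0,0],"claw":1.5},
    {"xyz":[0,0,-1.5],"angular":[0,0,0],"claw":1.5},
    {"xyz":[2,-1.5,-0.2],"angular":[0,0,4.8],"claw":1.5},
    {"xyz":[1.8,-1.6,-0.2],"angular":[0,0,4.8],"claw":1.5},
    {"xyz":[1.7,-1.8,-0.2],"angular":[0,0,4.8],"claw":1.5},
    {"xyz":[1.5,-1.9,-0.2],"angular":[0,0,4.8],"claw":1.5},
    {"xyz":[1.4,-2,-0.2],"angular":[0,0,4.8],"claw":1.5},
    {"xyz":[1.2,-2.2,-0.3],"angular":[0,0,4.8],"claw":1.5},
    {"xyz":[1,-2.3,-0.2],"angular":[0,0,4.8],"claw":1.5},
    {"xyz":[0.8,-2.3,-0.3],"angular":[0,0,4.8],"claw":1.5},
    {"xyz":[0.6,-2.4,-0.2],"angular":[0,0,4.8],"claw":1.5},
  ],
)

```text
t: 6.45
eef_pos: [0.4606, 0.119, 0.2493]
ee_rot: [3.141, -0.001, -2.48]
force: [-0.2, 0.3, -1.7]
width: 0.0217
gripper_force: 35.0
```

Request:
servo_tool(
  targets=[
    {"xyz":[1,-2.1,0],"angular":[0,0,3.9],"claw":1.5},
    {"xyz":[0.8,-2.2,0],"angular":[0,0,3.9],"claw":1.5},
    {"xyz":[0.7,-2.2,0],"angular":[0,0,3.9],"claw":1.5},
    {"xyz":[0.5,-2.3,0],"angular":[0,0,3.9],"claw":1.5},
    {"xyz":[0.3,-2.3,0],"angular":[0,0,3.9],"claw":1.5},
    {"xyz":[0.2,-2.3,0],"angular":[0,0,3.9],"claw":1.5},
    {"xyz":[0,-2.3,0],"angular":[0,0,3.9],"claw":1.5},
    {"xyz":[-0.1,-2.3,0],"angular":[0,0,4],"claw":1.5},
    {"xyz":[-0.3,-2.3,0],"angular":[0,0,3.9],"claw":1.5},
    {"xyz":[-0.4,-2.3,0],"angular":[0,0,4],"claw":1.5},
    {"xyz":[-0.6,-2.3,0],"angular":[0,0,3.9],"claw":1.5},
    {"xyz":[0,0,0],"angular":[0,0,0],"claw":1.5},
    {"xyz":[0,0,0],"angular":[0,0,0],"claw":1.5},
  ],
)

```text
t: 7.75
eef_pos: [0.5208, -0.1289, 0.2488]
ee_rot: [3.142, -0.002, 3.054]
force: [0.7, -0.5, -0.7]
width: 0.0217
gripper_force: 35.0
```

```bash
python3 - <<'E'
from h import *
import pickle
s=monitor.get_state();p=np.array(s["eef_pos"]);print(s["t"],p,np.degrees(s["ee_rot"]),s["width"])
R=Ro.from_euler("xyz",s["ee_rot"])
fs={n:cam(n) for n in("top","scene")};pickle.dump(fs,open("f1.pkl","wb"))
bend=p+R.apply([-.215,0,.0158]);tip=p+R.apply([-.215,.04,.0158]);print("bend",bend,"tip",tip)
o=[]
for n,f in fs.items():
    for X in(bend,tip): print(n,proj(f,X))
    u,v=proj(f,bend).astype(int);w,h=60,40
    u=min(max(u,w),640-w);v=min(max(v,h),400-h)
    print("crop origin",u-w,v-h);o.append(cv2.resize(f["color"][v-h:v+h,u-w:u+w],None,fx=3.3,fy=3.3*1.0,interpolation=cv2.INTER_CUBIC)[:, :396])
cv2.imwrite("pics/hook1.png",np.hstack(o))
E
```

```text
7.75 [ 0.52083659 -0.12892696  0.24879466] [ 1.79995177e+02 -8.68878290e-02  1.74963589e+02] 0.021740207094197682
bend [ 0.7349825  -0.1477981   0.23266863] tip [ 0.73849406 -0.10795254  0.232672  ]
top [443.26228987  75.1070202 ]
top [422.4579802   74.18908619]
crop origin 383 35
scene [325.18059409 280.30975586]
scene [342.39239343 264.56604844]
crop origin 265 240
```

View pics/hook1.png

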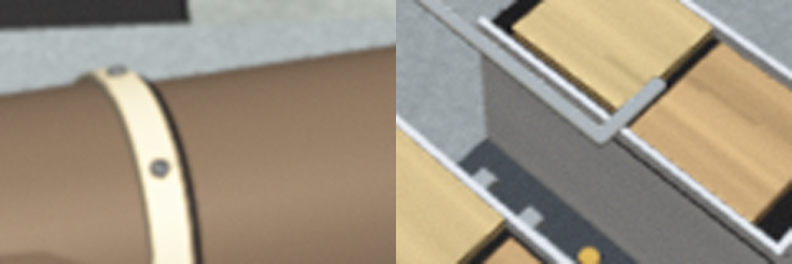

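In the scene crop, the bend is at frame pixel (327,281) and the tip at (345,266), within about 4 mm of the prediction and above the slot. The arm hides the top view. I'll lower partway and check against the pin.

Request:
servo_tool(
  targets=[
    {"xyz":[0,0,1],"angular":[0,0,0],"claw":1.5},
    {"xyz":[0,0,2],"angular":[0,0,0],"claw":1.5},
    {"xyz":[0,0,2],"angular":[0,0,0],"claw":1.5},
    {"xyz":[0,0,2],"angular":[0,0,0],"claw":1.5},
    {"xyz":[0,0,2],"angular":[0,0,0],"claw":1.5},
    {"xyz":[0,0,2],"angular":[0,0,0],"claw":1.5},
    {"xyz":[0,0,2],"angular":[0,0,0],"claw":1.5},
    {"xyz":[0,0,1],"angular":[0,0,0],"claw":1.5},
    {"xyz":[0,0,0],"angular":[0,0,0],"claw":1.5},
  ],
)

```text
t: 8.75
eef_pos: [0.5202, -0.1282, 0.108]
ee_rot: [-3.141, -0.003, 3.055]
force: [-0.2, -0.4, -2.3]
width: 0.0212
gripper_force: 35.0
```

```bash
cat > look.py <<'E'
from h import *
import sys
s=monitor.get_state();p=np.array(s["eef_pos"]);print(s["t"],p,np.degrees(s["ee_rot"]),s["force"])
R=Ro.from_euler("xyz",s["ee_rot"]);f=cam("scene")
for d in([-.215,0,.0158],[-.215,.04,.0158]):
    X=p+R.apply(d);print(X,proj(f,X))
h=cv2.cvtColor(f["color"],cv2.COLOR_BGR2HSV);mm=cv2.inRange(h,(10,110,90),(32,255,255))
q=np.zeros_like(mm);q[290:345,285:345]=mm[290:345,285:345];n,l,st,ce=cv2.connectedComponentsWithStats(q)
for i in range(1,n):
    if st[i,4]>8: print(st[i],ce[i],ray(f,ce[i],.05))
cv2.imwrite(sys.argv[1],cv2.resize(f["color"][240:340,250:380],None,fx=6,fy=6,interpolation=cv2.INTER_CUBIC))
E
python3 look.py pics/hook2.png
```

```text
8.75 [ 0.52024514 -0.12817648  0.1080025 ] [-1.79975634e+02 -1.74825748e-01  1.75057005e+02] [-0.16294707 -0.41586266 -2.27843637]
[ 0.73439593 -0.14670432  0.09154655] [324.5571377  324.51902185]
[ 0.73784246 -0.10685308  0.09152954] [339.60019859 309.66832599]
[321 315   6   7  29] [323.55172414 317.62068966] [ 0.71103995 -0.11892678  0.05      ]
```

View pics/hook2.png

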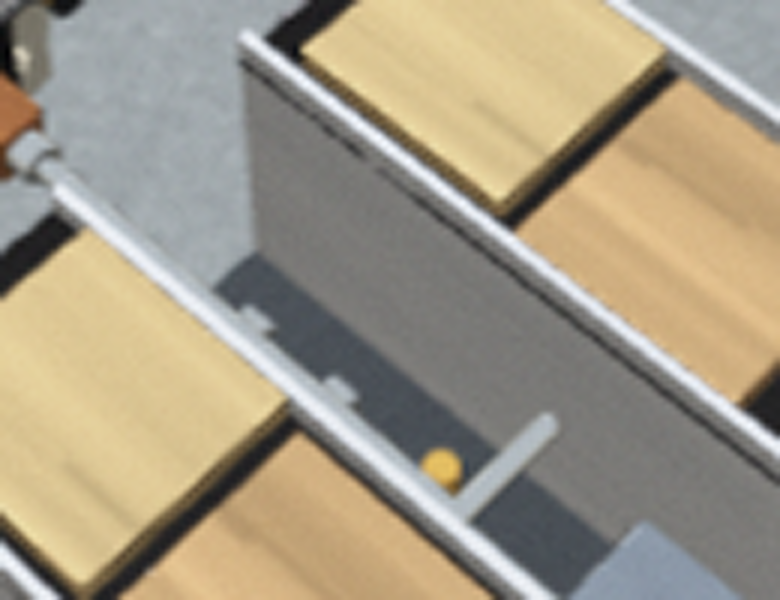

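The scene crop shows the pin top at frame pixel (323,318). The hook tip is at (342,310), about 30 mm above it, behind the pin and clear of the strike housing, so I'll lower the rest of the way.

Request:
servo_tool(
  targets=[
    {"xyz":[0,0,1],"angular":[0,0,0],"claw":1.5},
    {"xyz":[0,0,1],"angular":[0,0,0],"claw":1.5},
    {"xyz":[0,0,1],"angular":[0,0,0],"claw":1.5},
    {"xyz":[0,0,1],"angular":[0,0,0],"claw":1.5},
    {"xyz":[0,0,1],"angular":[0,0,0],"claw":1.5},
    {"xyz":[0,0,0.8],"angular":[0,0,0],"claw":1.5},
    {"xyz":[0,0,0],"angular":[0,0,0],"claw":1.5},
  ],
)

```text
t: 9.5
eef_pos: [0.5204, -0.1286, 0.0501]
ee_rot: [-3.141, -0.002, 3.054]
force: [0.7, 0.7, -1.8]
width: 0.0215
gripper_force: 35.0
```

Request:
servo_tool(
  targets=[
    {"xyz":[0.5,0,0],"angular":[0,0,0],"claw":1.5},
    {"xyz":[0.5,0,0],"angular":[0,0,0],"claw":1.5},
    {"xyz":[0.5,0,0],"angular":[0,0,0],"claw":1.5},
    {"xyz":[0.5,0,0],"angular":[0,0,0],"claw":1.5},
    {"xyz":[0.5,0,0],"angular":[0,0,0],"claw":1.5},
    {"xyz":[0.5,0,0],"angular":[0,0,0],"claw":1.5},
    {"xyz":[0,0,0],"angular":[0,0,0],"claw":1.5},
  ],
)

```text
t: 10.2
eef_pos: [0.4909, -0.1258, 0.0518]
ee_rot: [3.141, 0.0, 3.055]
force: [0.1, 0.3, -2.2]
width: 0.0217
gripper_force: 35.0
```

```bash
python3 look.py pics/hook3.png
```

```text
10.2 [ 0.49089841 -0.12584268  0.05181824] [1.79991608e+02 1.16136273e-02 1.75020426e+02] [ 0.10782795  0.34103161 -2.23016714]
[ 0.70509032 -0.14450278  0.03606182] [312.63713893 329.26645156]
[ 0.70856234 -0.10465375  0.03606768] [327.03636495 315.22223319]
[315 311   7   9  43] [318.18604651 314.39534884] [ 0.69897242 -0.11985531  0.05      ]
```

View pics/hook3.png

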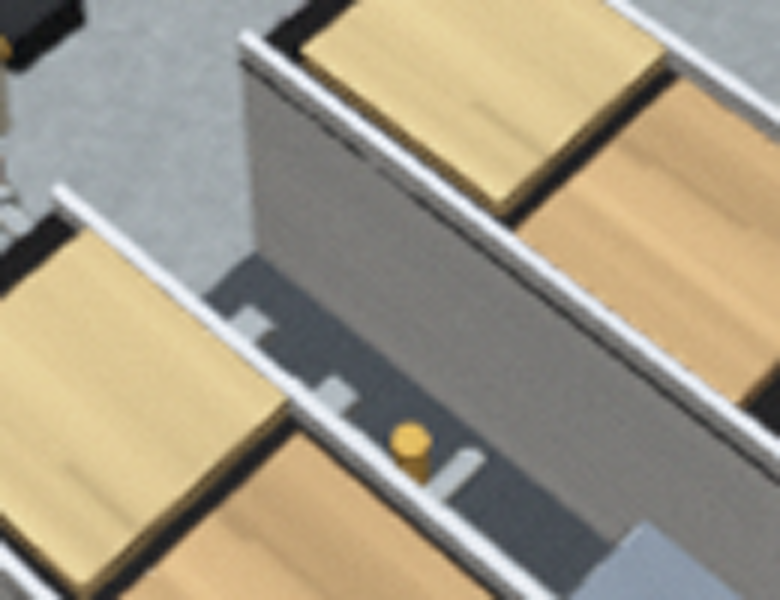

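The hook is engaged: the pin has moved about 12 mm to (318,314) and the hook tip shows right behind it at (328,316). I'll keep drawing, slowing near the stop.

Request:
servo_tool(
  targets=[
    {"xyz":[0.4,0,0],"angular":[0,0,0],"claw":1.5},
    {"xyz":[0.4,0,0],"angular":[0,0,0],"claw":1.5},
    {"xyz":[0.4,0,0],"angular":[0,0,0],"claw":1.5},
    {"xyz":[0.4,0,0],"angular":[0,0,0],"claw":1.5},
    {"xyz":[0.4,0,0],"angular":[0,0,0],"claw":1.5},
    {"xyz":[0.4,0,0],"angular":[0,0,0],"claw":1.5},
    {"xyz":[0.4,0,0],"angular":[0,0,0],"claw":1.5},
    {"xyz":[0.4,0,0],"angular":[0,0,0],"claw":1.5},
    {"xyz":[0,0,0],"angular":[0,0,0],"claw":1.5},
  ],
)

```text
t: 11.15
eef_pos: [0.4586, -0.1232, 0.0515]
ee_rot: [-3.142, -0.001, 3.055]
force: [0.9, -1.3, -1.2]
width: 0.0211
gripper_force: 35.0
```

Request:
servo_tool(
  targets=[
    {"xyz":[0.1,0,0],"angular":[0,0,0],"claw":1.5},
    {"xyz":[0.1,0,0],"angular":[0,0,0],"claw":1.5},
    {"xyz":[0.1,0,0],"angular":[0,0,0],"claw":1.5},
  ],
)

```text
t: 11.45
eef_pos: [0.4567, -0.1229, 0.0516]
ee_rot: [3.142, 0.0, 3.055]
force: [1.5, 0.3, -2.3]
width: 0.0215
gripper_force: 35.0
```

Request:
servo_tool(
  targets=[
    {"xyz":[0.1,0,0],"angular":[0,0,0],"claw":1.5},
    {"xyz":[0.1,0,0],"angular":[0,0,0],"claw":1.5},
    {"xyz":[0.1,0,0],"angular":[0,0,0],"claw":1.5},
  ],
)

```text
t: 11.75
eef_pos: [0.455, -0.1225, 0.052]
ee_rot: [3.141, 0.003, 3.055]
force: [7.3, -0.1, -3.2]
width: 0.0218
gripper_force: 35.0
```

Request:
servo_tool(
  targets=[
    {"xyz":[0.1,0,0],"angular":[0,0,0],"claw":1.5},
    {"xyz":[0.1,0,0],"angular":[0,0,0],"claw":1.5},
  ],
)

```text
t: 11.95
eef_pos: [0.4547, -0.1221, 0.0524]
ee_rot: [3.141, 0.006, 3.056]
force: [10.8, -1.3, -3.1]
width: 0.0221
gripper_force: 35.0
```

```bash
python3 look.py pics/hook4.png
```

```text
11.95 [ 0.4547445  -0.12214173  0.05244314] [179.96059992   0.32566375 175.0677503 ] [10.80002693 -1.26407697 -3.13224827]
[ 0.66903532 -0.14062354  0.03786544] [299.13690818 316.57923486]
[ 0.67247427 -0.10077165  0.03789294] [313.56384606 303.05319103]
[302 299   6  10  42] [304.61904762 302.97619048] [ 0.66339101 -0.11677901  0.05      ]
```

The force rose to 11 N and the pin has moved about 49 mm, so the bolt is against its front stop. I'll unhook forwards, lift out of the slot, and swing back to the desk on the left.

Request:
servo_tool(
  targets=[
    {"xyz":[-0.5,0,0],"angular":[0,0,0],"claw":1.5},
    {"xyz":[-0.5,0,0],"angular":[0,0,0],"claw":1.5},
    {"xyz":[-0.5,0,0],"angular":[0,0,0],"claw":1.5},
    {"xyz":[0,0,0],"angular":[0,0,0],"claw":1.5},
    {"xyz":[0,0,-1],"angular":[0,0,0],"claw":1.5},
    {"xyz":[0,0,-2],"angular":[0,0,0],"claw":1.5},
    {"xyz":[0,0,-2],"angular":[0,0,0],"claw":1.5},
    {"xyz":[0,0,-2],"angular":[0,0,0],"claw":1.5},
    {"xyz":[0,0,-2],"angular":[0,0,0],"claw":1.5},
    {"xyz":[0,0,-2],"angular":[0,0,0],"claw":1.5},
    {"xyz":[0,0,-3],"angular":[0,0,0],"claw":1.5},
    {"xyz":[0,0,-3],"angular":[0,0,0],"claw":1.5},
    {"xyz":[0,0,-2],"angular":[0,0,0],"claw":1.5},
    {"xyz":[0,0,0],"angular":[0,0,0],"claw":1.5},
  ],
)

```text
t: 13.4
eef_pos: [0.4675, -0.1239, 0.2452]
ee_rot: [3.141, 0.006, 3.055]
force: [0.4, -0.6, -2.1]
width: 0.022
gripper_force: 35.0
```

```bash
python3 look.py pics/hook5.png; python3 - <<'E'
from h import *
plan([(.46,.12,.22,-141.9,10),(.365,.315,.20,-98.7,9),(.365,.315,.06,-98.7,7)])
E
```

```text
13.4 [ 0.46752865 -0.12387723  0.24520564] [179.96656976   0.31617976 175.03565373] [ 0.39401959 -0.59049623 -2.1359641 ]
[ 0.68180653 -0.14248051  0.23059233] [300.67796744 261.26582986]
[ 0.68526784 -0.10263056  0.23061566] [317.89578087 246.56993293]
[302 299   6  10  42] [304.66666667 303.19047619] [ 0.66375862 -0.11708343  0.05      ]
([0.3, 2.4, 0.2], [-0.0, 0.0, -4.3])
([0.1, 2.4, 0.2], [-0.0, 0.0, -4.3])
([-0.1, 2.4, 0.2], [-0.0, 0.0, -4.3])
([-0.3, 2.4, 0.2], [-0.0, 0.0, -4.3])
([-0.5, 2.4, 0.3], [-0.0, 0.0, -4.3])
([-0.6, 2.4, 0.2], [-0.0, 0.0, -4.3])
([-0.8, 2.3, 0.3], [-0.0, 0.0, -4.3])
([-1.0, 2.3, 0.2], [-0.0, 0.1, -4.3])
([-1.1, 2.2, 0.3], [-0.0, 0.0, -4.3])
([-1.3, 2.0, 0.2], [-0.1, 0.1, -4.4])
-> [0.46   0.1198 0.2203]
([-0.5, 2.4, 0.2], [0.0, -0.0, -4.8])
([-0.7, 2.3, 0.2], [0.0, -0.0, -4.8])
([-0.9, 2.2, 0.2], [0.0, -0.0, -4.8])
([-1.1, 2.2, 0.2], [0.0, -0.0, -4.8])
([-1.3, 2.1, 0.2], [0.0, -0.0, -4.8])
([-1.4, 1.9, 0.3], [0.0, -0.0, -4.8])
([-1.6, 1.8, 0.2], [0.0, -0.0, -4.8])
([-1.7, 1.7, 0.3], [0.0, -0.0, -4.8])
([-1.8, 1.5, 0.2], [0.1, -0.0, -4.8])
-> [0.3652 0.3147 0.2004]
([-0.0, 0.0, 2.0], [-0.0, -0.0, 0.0])
([-0.0, 0.0, 2.0], [-0.0, -0.0, 0.0])
([-0.0, 0.0, 2.0], [-0.0, -0.0, 0.0])
([-0.0, 0.0, 2.0], [-0.0, -0.0, 0.0])
([-0.0, 0.0, 2.0], [-0.0, -0.0, 0.0])
([-0.0, 0.0, 2.0], [-0.0, -0.0, 0.0])
([-0.0, 0.0, 2.0], [-0.0, -0.0, 0.0])
-> [0.3653 0.3147 0.0604]
```

View pics/hook5.png

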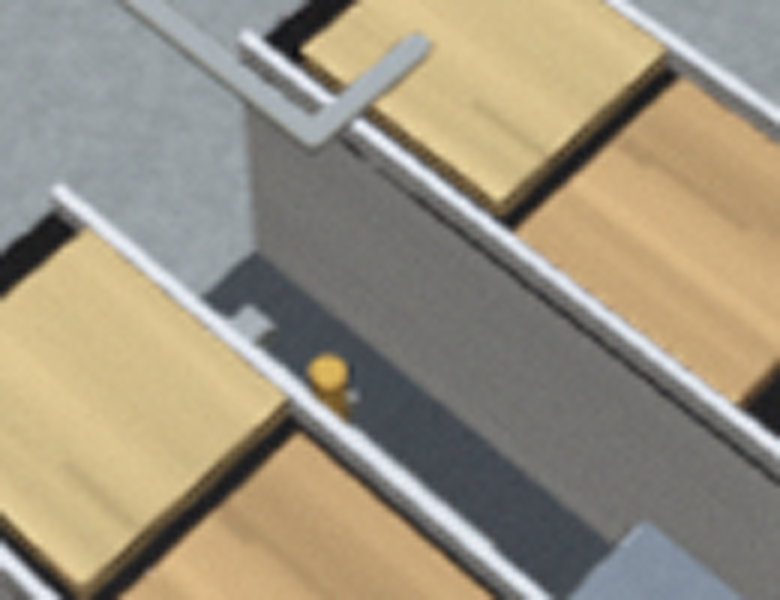

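The crop shows the pin at (304,303), up against the front keeper, and the hook out above the rack. Next I'll carry the rod back to the desk.

Request:
servo_tool(
  targets=[
    {"xyz":[0.3,2.4,0.2],"angular":[0,0,-4.3],"claw":1.5},
    {"xyz":[0.1,2.4,0.2],"angular":[0,0,-4.3],"claw":1.5},
    {"xyz":[-0.1,2.4,0.2],"angular":[0,0,-4.3],"claw":1.5},
    {"xyz":[-0.3,2.4,0.2],"angular":[0,0,-4.3],"claw":1.5},
    {"xyz":[-0.5,2.4,0.3],"angular":[0,0,-4.3],"claw":1.5},
    {"xyz":[-0.6,2.4,0.2],"angular":[0,0,-4.3],"claw":1.5},
    {"xyz":[-0.8,2.3,0.3],"angular":[0,0,-4.3],"claw":1.5},
    {"xyz":[-1,2.3,0.2],"angular":[0,0,-4.3],"claw":1.5},
    {"xyz":[-1.1,2.2,0.3],"angular":[0,0,-4.3],"claw":1.5},
    {"xyz":[-1.3,2,0.2],"angular":[0,0,-4.4],"claw":1.5},
    {"xyz":[-0.5,2.4,0.2],"angular":[0,0,-4.8],"claw":1.5},
    {"xyz":[-0.7,2.3,0.2],"angular":[0,0,-4.8],"claw":1.5},
    {"xyz":[-0.9,2.2,0.2],"angular":[0,0,-4.8],"claw":1.5},
    {"xyz":[-1.1,2.2,0.2],"angular":[0,0,-4.8],"claw":1.5},
    {"xyz":[-1.3,2.1,0.2],"angular":[0,0,-4.8],"claw":1.5},
    {"xyz":[-1.4,1.9,0.3],"angular":[0,0,-4.8],"claw":1.5},
    {"xyz":[-1.6,1.8,0.2],"angular":[0,0,-4.8],"claw":1.5},
    {"xyz":[-1.7,1.7,0.3],"angular":[0,0,-4.8],"claw":1.5},
    {"xyz":[-1.8,1.5,0.2],"angular":[0,0,-4.8],"claw":1.5},
    {"xyz":[0,0,0],"angular":[0,0,0],"claw":1.5},
  ],
)

```text
t: 15.45
eef_pos: [0.3637, 0.3156, 0.1972]
ee_rot: [3.14, -0.002, -1.718]
force: [0.7, -0.2, -1.6]
width: 0.0215
gripper_force: 35.0
```

Request:
servo_tool(
  targets=[
    {"xyz":[0,0,1.5],"angular":[0,0,0],"claw":1.5},
    {"xyz":[0,0,2],"angular":[0,0,0],"claw":1.5},
    {"xyz":[0,0,2],"angular":[0,0,0],"claw":1.5},
    {"xyz":[0,0,2],"angular":[0,0,0],"claw":1.5},
    {"xyz":[0,0,2],"angular":[0,0,0],"claw":1.5},
    {"xyz":[0,0,2],"angular":[0,0,0],"claw":1.5},
    {"xyz":[0,0,2],"angular":[0,0,0],"claw":1.5},
    {"xyz":[0,0,1],"angular":[0,0,0],"claw":1.5},
    {"xyz":[0,0,0.5],"angular":[0,0,0],"claw":1.5},
    {"xyz":[0,0,0],"angular":[0,0,0],"claw":1.5},
  ],
)

```text
t: 16.45
eef_pos: [0.365, 0.3141, 0.0482]
ee_rot: [3.141, -0.001, -1.723]
force: [-0.6, 0.4, -1.7]
width: 0.0215
gripper_force: 35.0
```

Request:
servo_tool(
  targets=[
    {"xyz":[0,0,0.6],"angular":[0,0,0],"claw":1.5},
    {"xyz":[0,0,0.4],"angular":[0,0,0],"claw":1.5},
    {"xyz":[0,0,0.3],"angular":[0,0,0],"claw":1.5},
    {"xyz":[0,0,0.2],"angular":[0,0,0],"claw":1.5},
    {"xyz":[0,0,0.1],"angular":[0,0,0],"claw":1.5},
    {"xyz":[0,0,0],"angular":[0,0,0],"claw":1.5},
  ],
)

```text
t: 17.05
eef_pos: [0.3651, 0.3146, 0.0325]
ee_rot: [3.142, -0.0, -1.722]
force: [0.9, -0.7, -2.4]
width: 0.0216
gripper_force: 35.0
```

Request:
servo_tool(
  targets=[
    {"xyz":[0,0,0.1],"angular":[0,0,0],"claw":1.5},
    {"xyz":[0,0,0.1],"angular":[0,0,0],"claw":1.5},
    {"xyz":[0,0,0],"angular":[0,0,0],"claw":1.5},
  ],
)

```text
t: 17.35
eef_pos: [0.3651, 0.3146, 0.0305]
ee_rot: [3.142, -0.0, -1.722]
force: [0.5, 0.1, -1.7]
width: 0.022
gripper_force: 35.0
```

Request:
servo_tool(
  targets=[
    {"xyz":[0,0,0.1],"angular":[0,0,0],"claw":1.5},
    {"xyz":[0,0,0.1],"angular":[0,0,0],"claw":1.5},
    {"xyz":[0,0,0],"angular":[0,0,0],"claw":1.5},
  ],
)

```text
t: 17.65
eef_pos: [0.3652, 0.3147, 0.0288]
ee_rot: [-3.141, 0.0, -1.722]
force: [-1.1, -0.7, 3.5]
width: 0.022
gripper_force: 35.0
```

Request:
servo_tool(
  targets=[
    {"xyz":[0,0,0.1],"angular":[0,0,0],"claw":1.5},
    {"xyz":[0,0,0],"angular":[0,0,0],"claw":1.5},
  ],
)

```text
t: 17.85
eef_pos: [0.3651, 0.3147, 0.0287]
ee_rot: [-3.141, 0.0, -1.722]
force: [-5.3, -3.4, 17.6]
width: 0.0216
gripper_force: 35.0
```

The rod is firmly on the desk. I'll ease back 1 mm, open, and retreat straight up.

Request:
servo_tool(
  targets=[
    {"xyz":[0,0,-0.1],"angular":[0,0,0],"claw":1.5},
    {"xyz":[0,0,0],"angular":[0,0,0],"claw":3},
    {"xyz":[0,0,0],"angular":[0,0,0],"claw":4.5},
    {"xyz":[0,0,0],"angular":[0,0,0],"claw":6},
    {"xyz":[0,0,0],"angular":[0,0,0],"claw":6},
    {"xyz":[0,0,0],"angular":[0,0,0],"claw":6},
    {"xyz":[0,0,-1],"angular":[0,0,0],"claw":6},
    {"xyz":[0,0,-2],"angular":[0,0,0],"claw":6},
    {"xyz":[0,0,-3],"angular":[0,0,0],"claw":6},
    {"xyz":[0,0,-3],"angular":[0,0,0],"claw":6},
    {"xyz":[0,0,-3],"angular":[0,0,0],"claw":6},
    {"xyz":[0,0,-3],"angular":[0,0,0],"claw":6},
    {"xyz":[0,0,0],"angular":[0,0,0],"claw":6},
    {"xyz":[0,0,0],"angular":[0,0,0],"claw":6},
  ],
)

```text
t: 19.25
eef_pos: [0.3652, 0.3149, 0.1798]
ee_rot: [-3.141, 0.002, -1.722]
force: [-0.3, 0.0, -0.7]
width: 0.0598
gripper_force: 0.0
```

```bash
python3 look.py pics/x.png; python3 -c "
from h import *
cv2.imwrite('pics/end.png',cam('scene')['color'])"
```

```text
19.25 [0.36517833 0.31485767 0.17978241] [-1.79965530e+02  1.40124782e-01 -9.86907504e+01] [-0.31355337  0.00362621 -0.70939106]
[0.39768023 0.52742523 0.16450827] [377.63819377  65.03242363]
[0.35813952 0.53346934 0.1644842 ] [366.87306036  59.52880046]
[302 299   6  10  42] [304.52380952 303.02380952] [ 0.66331275 -0.11697228  0.05      ]
```

View pics/end.png

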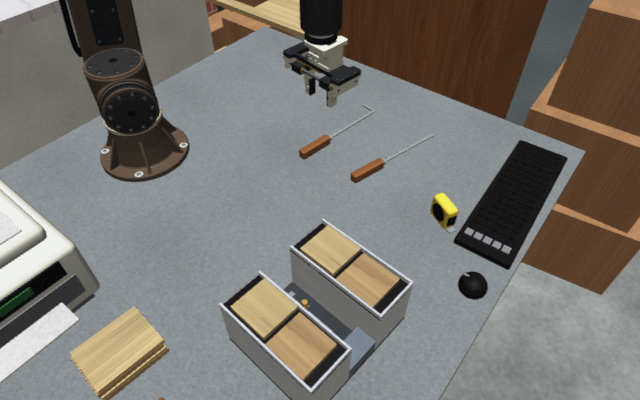

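The rod lies flat on the desk with its handle at (315,146), well clear of the rack. The pin stays drawn at (304,303), and the gripper is open and touching nothing.

```bash
python3 -c "
from h import *
print(order.job_done())"
```

```text
the job is handed in; nothing more can be done
None
```

The bolt was drawn with the hook about 49 mm, until the pull force rose against the front stop; the rod was then laid on the desk clear of the rack and the job handed in at about 19 s (no verdict was returned).

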